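# Change the battery pack of the yarn winder

### The arm

A 6-joint arm with a two-finger parallel gripper is mounted at the origin on the work surface. World frame = base frame: x ahead of the robot, y to its left, z up, the work surface at z = 0. Lengths are in m, angles in rad, forces in N, time in s.
With the tool pointing down it reaches from about 0.375 to 0.925 m from the base axis. Payload 5.7 kg.
Tool frame: the origin (TCP) lies midway between the tips of the shut fingers; the grasp point (between the pads) lies 19 mm behind it (env.pinch_z is the distance from the TCP to the grasp point, in m); z points along the fingers, y is the line along which they close (so a half turn about z gives the same grasp; the last joint's range is limited). The gripper opens to 85 mm and grips with 20 to 120 N. Pads are 22 mm wide; open, the fingers measure 114 mm over their backs; the gripper's body (76 mm by 85 mm) begins 54 mm behind the grasp point. The pads swing forward as they close: fully open they stand 13 mm farther back than shut.
Start: joints at [1.154, 0.359, 1.51, -0, 1.272, -0.115], TCP at [0.178, 0.573, 0.231] pointing down, gripper open.
Joint ranges: [-2.97, 2.97], [-1.01, 2.36], [0.21, 2.38], [-0.96, 4.11], [0.2, 2.71], [-2.98, 2.98]. Speed limits (rad/s): [2.39, 2.39, 3.14, 3.14, 3.14, 3.14].

### API

Orientations are given as a unit quaternion [x, y, z, w].
In Python, from rig import status, imaging, job, env gives the robot as it stands. The module is installed in compiled form; this text tells all that it offers.
- The arm moves only by the tool step_arm, never from a script. Its argument "moves" is text: rows parted by semicolons, each of 5 numbers parted by spaces: the shift along the tool's x, y, z in mm, then the turn about the tool's z in rad, then the opening in per cent of the stroke, from 0 (shut) to 100 (fully open). A call has exactly 10 rows; each row is the pose to reach, as a shift and turn from the pose commanded when the call began, along the tool's axes at that moment; what a row does not reach only later rows make up. A row lasts 1/10 s, in which the tool goes at most 50 mm and 8.59 degrees, less where a joint would pass 70% of its speed; a pose out of reach is approached as far as the arm can. A call with a gripper value outside its range is refused whole. The fingers move at their own pace and stop on an object; "newtons" is the grip in N (left out, the last holds). Time passes only in rows, so rows that repeat a pose let the fingers close, or fill a call up. It gives the time, the measured TCP pose, the force, the opening and the grip force at its end, in the units of the state.
- status.observe(): the state, without advancing time (a new reading comes with each control period).
- imaging.capture(name): name is "scene" or "top" or "wrist"; returns a dict with "frame" (384x512x3 uint8, red, green, blue), "vfov" (degrees; the focal length in pixels is half the picture's height over the tangent of half this angle, whatever the lens; pixels are square), "cx", "cy" (the principal point, pixels), "eye" and "attitude" of the camera in the world; the wrist camera has in their place "T_tool_cam" (4x4, takes a point from camera to tool coordinates, whose origin is the TCP and whose axes are the flange's). Camera axes: x right, y up, looking along -z (the intrinsics and any distortion apply to the point x, -y, -z); pixel columns grow to the right and rows downward; lengths in m; the calibration is good to about 2 mm. A picture is of the moment at which its call begins: read the wrist's pose just before it. There is no depth.
- job.close_job(): hands the job in; it is judged then, once.
The state is a dict: "time_s": time; "joint_pos": joint angles; "qd": joint speeds; "effort": joint torques, N m; "eef_pos": TCP position; "eef_rot": TCP orientation; "contact_force": force on the tool from outside, world axes, zero at the start; "wrist_torque": the same for the moment, N m; "gripper_width": finger opening in m; "gripper_force": force on a finger pad.
Only numpy, scipy, OpenCV 4.12 (cv2) and the standard library are available. Lean on these libraries where they do the work, as an engineer would, in place of code of your own. Each camera call takes 0.05 s, during which the arm holds its last target. There are 200 camera calls.

### The job

The battery pack in the yarn winder's bay is spent: press the catch so that it pops out, draw it out of the bay and leave it lying flat on the table clear of the bay. Then slide the fresh pack from the table into the bay, front end first, and push it home until the catch clicks down and holds it. Leave the mug, the cone and the tape measure standing where they are.

Things in the scene. Friction and masses are not known exactly. Their poses are not given: they have to be found in the camera images.
- bay_mouth (a point): Mouth of the winder's fixed grey battery bay, at table level on its centre line; x points into the bay (insertion), z up. Packs slide on the table itself between two undercut dovetail rails, 26 mm high, 112 mm wide over all; the gap above the foot is 64 mm from x = 24 mm to the end block and flares to about 82 mm at x = 0. A locked pack's centre is at x = 59 mm.
- bay_stop (a point): Middle of the end block's face, 122 mm into the bay, 12 mm up; axes as the mouth. The 24 mm high block stops a pack with its centre at x = 62 from the mouth, 3 mm past locked. A sprung plunger in it pushes a locked pack with about 6 N: once freed it pops out about 14 mm, then draws straight out. Winder housing, 95 mm high with a spindle to 215 mm, begins 128 mm further in.
- catch_pad (a point): Centre of the top of the catch's black thumb pad, 32 by 36 mm, on the bay's centre line 194 mm in from the mouth, 47 mm above the table. The catch is a steel rocker along the bay, pivoted 44 mm nearer the mouth. Pushing the pad straight down lifts the tooth at its other end (97 to 103 mm in from the mouth) out of the pack's notch.
- catch (a joint): Turn of the catch in rad: 0 at rest, tooth down (pack locked, or bay empty); 0.2 pressed right down, the pad then 9 mm lower; a locked pack is freed at about 0.13. Springs back to 0. Pressing takes 6 to 10 N. A pack pushed in lifts the tooth by itself to about 0.12, then it drops into the notch; pushing in takes about 15 N.
- old_pack_center (a point): The spent battery pack, locked in the bay at the start. Point: its centre, 17 mm above its underside; x towards its front (inner) end, z up. Black, 120 mm long (x), 34 mm high, body 60 mm wide (y) on a dovetail foot 78 mm wide, 6 mm thick, that sticks out 9 mm along both long sides; about 0.28 kg. Between the rails only its top and its rear end can be reached.
- old_pack_pocket (a point): Middle of the floor of the open finger pocket in the top of the spent pack: 44 by 44 mm, 18 mm deep, its grey floor 16 mm above the underside; it lies 26 mm behind the pack's centre, and a closed gripper reaches in to drag the pack. Axes as the pack.
- new_pack_center (a point): The fresh battery pack, the same in shape and look as the spent one, lying on the open table on one side of the way out of the bay. Point: its centre, 17 mm above its underside; x towards its front end (goes in first), z up. Body sides can be gripped (60 mm) above the 6 mm foot.
- new_pack_notch (a point): Middle of the floor of the fresh pack's steel-lined catch notch: a groove right across its top, 22 mm long and 8 mm deep, 33 mm ahead of its centre, 26 mm above the underside. It tells the front end; the square pocket is towards the rear end. Axes as the pack.
- mug_center (a point): Bystander: red mug, 80 mm across, 95 mm high, with a handle; the point is half-way up.
- cone_center (a point): Bystander: brown empty yarn cone standing upright, 60 mm across at the foot, 130 mm high; the point is half-way up.
- tape_center (a point): Bystander: round white tape measure lying flat, 54 mm across, 16 mm high; the point is half-way up.
Things that resemble listed ones, but are neither listed nor needed, are in the scene too. What is shaped like the part that bears old_pack_center but orange or red is not meant.

How it is judged:
On the way, in this order (a step that is already met when the one before it is completed fails the run):
1. the catch is pressed and the spent pack pops out past it (x of old_pack_center in the frame of bay_mouth below 0.051 m and distance of old_pack_center from where it was at the start of the episode above 0.006 m), for 0.05 s.
2. the spent pack is right out of the bay and clear of it (horizontal distance between old_pack_center and bay_mouth above 0.1 m and (x of old_pack_center in the frame of bay_mouth below -0.06 m or y of old_pack_center in the frame of bay_mouth above 0.1 m or y of old_pack_center in the frame of bay_mouth below -0.1 m)), for 0.1 s.
3. the fresh pack is home in the bay and the catch has dropped into its notch (x of new_pack_center in the frame of bay_mouth between 0.055 and 0.066 m and y of new_pack_center in the frame of bay_mouth between -0.006 and 0.006 m and z of new_pack_center in the frame of bay_mouth between 0.01 and 0.024 m and value of joint catch below 0.04 rad and angle between the x axis of new_pack_center and the x axis of bay_mouth, either way round below 0.08 rad and angle between new_pack_center's own z axis and vertical below 0.1 rad and x of bay_mouth in the frame of new_pack_center below -0.04 m), for 0.2 s.
At the end, for the whole second after the job is handed in: Fresh pack locked in the bay front end first: centre 55 to 66 mm inside the mouth, within 6 mm of the centre line, in line within 0.08 rad, flat, catch below 0.04 rad. Spent pack flat on the table, out of the bay, centre at least 100 mm from the mouth. Both at rest (all of step 2 and all of step 3 and height (world z) of old_pack_center between 0.01 and 0.026 m and angle between old_pack_center's own z axis and vertical below 0.12 rad and linear speed of each of new_pack, old_pack below 0.02 m/s); the robot touches nothing.
It fails at once if a bystander is moved by more than 30 mm or tipped (distance of any of mug_center, cone_center, tape_center from where it was at the start of the episode above 0.03 m or angle between any of mug_center, cone_center, tape_center's own z axis and vertical above 0.35 rad).
It also fails if it takes over 70 s, if anything falls off the work surface, if the arm or the gripper's body presses on something with over 40 N, if the wrist force passes 120 N, or if a joint passes its speed limit or range.

## Working session

There is one attempt and no reset: what is moved stays moved. The work goes in short steps, Python scripts to look and compute and a tool call to move; the robot and the scene stay as the last step left them, time stands still between calls to the robot, and variables do not carry over. Pictures are saved under pics/ and viewed, at most 14 in all, crops included, and the job is handed in when it is done.

Besides the shell and the picture viewer there is one more tool, called after "Call:" as name(argument=value, ...), one argument or row to a line, values as JSON. step_arm: Moves the arm, as the interface text tells. Its arguments: {"type":"object","properties":{"moves":{"type":"string"},"newtons":{"type":"number"}},"required":["moves"]}

```bash
mkdir -p pics
cat > h.py <<'E'
import numpy as np, cv2
from scipy.spatial.transform import Rotation as R
from rig import status, imaging, job, env
def cap(n):
    s=status.observe(); c=imaging.capture(n)
    if n=="wrist":
        T=np.eye(4);T[:3,:3]=R.from_quat(s["eef_rot"]).as_matrix();T[:3,3]=s["eef_pos"]
        T=T@np.array(c["T_tool_cam"]); c["M"]=T[:3,:3]; c["o"]=T[:3,3]
    else:
        a=np.array(c["attitude"]); c["M"]=a if a.shape==(3,3) else R.from_quat(a).as_matrix(); c["o"]=np.array(c["eye"])
    c["f"]=c["frame"].shape[0]/2/np.tan(np.radians(c["vfov"])/2)
    return c
def px2w(c,u,v,z):
    d=c["M"]@np.array([(u-c["cx"])/c["f"],-(v-c["cy"])/c["f"],-1.])
    return c["o"]+d*(z-c["o"][2])/d[2]
def w2px(c,p):
    q=c["M"].T@(np.array(p)-c["o"]); return c["cx"]-q[0]/q[2]*c["f"], c["cy"]+q[1]/q[2]*c["f"]
def save(c,n,crop=None,s=1):
    f=c["frame"][:,:,::-1]
    if crop: f=f[crop[1]:crop[3],crop[0]:crop[2]]
    cv2.imwrite("pics/"+n+".png",cv2.resize(f,None,fx=s,fy=s,interpolation=cv2.INTER_CUBIC))
E
python3 - <<'E'
from h import *
import pickle
cs={}
for n in("scene","top"):
    c=cap(n); cs[n]=c; save(c,n+"0",s=1.5); print(n,c["o"],c["M"].round(3).tolist(),c["f"],c["cx"],c["cy"],[k for k in c])
pickle.dump(cs,open("c0.pkl","wb"))
s=status.observe(); print(s["eef_pos"],s["eef_rot"],s["gripper_width"],env.pinch_z)
E
```

```text
scene [ 1.42302061 -0.01481936  0.78262663] [[0.04, -0.625, 0.779], [0.999, 0.033, -0.024], [-0.011, 0.78, 0.626]] 373.1995366956447 255.024645441613 188.24626686108957 ['frame', 'vfov', 'cx', 'cy', 'eye', 'attitude', 'M', 'o', 'f']
top [0.34773257 0.00554559 1.1238535 ] [[0.027, 0.98, -0.197], [-0.999, 0.033, 0.027], [0.033, 0.196, 0.98]] 376.61743058171356 264.85735052845644 191.24617702540874 ['frame', 'vfov', 'cx', 'cy', 'eye', 'attitude', 'M', 'o', 'f']
[0.17810697 0.57232444 0.23054504] [ 1.50316477e-01  9.88637592e-01 -7.92248385e-04 -2.00837072e-04] 0.08553507159147367 0.0187
```

View pics/top0.png

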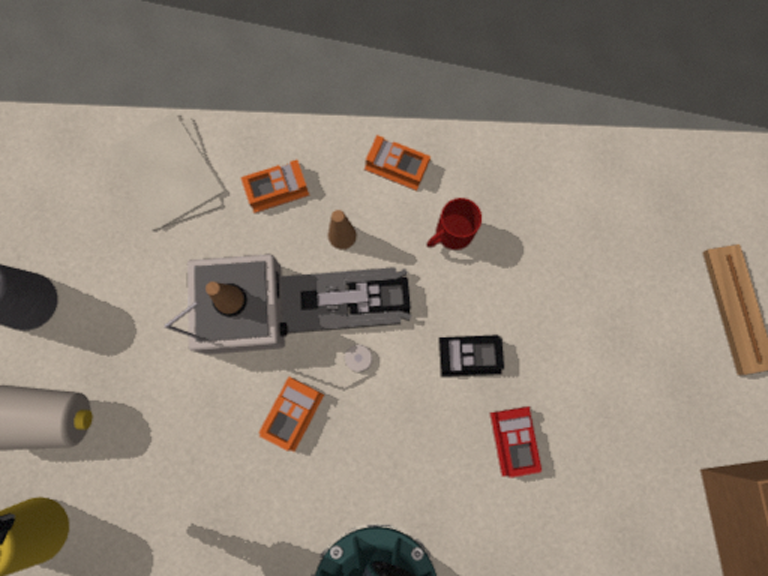

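View pics/scene0.png

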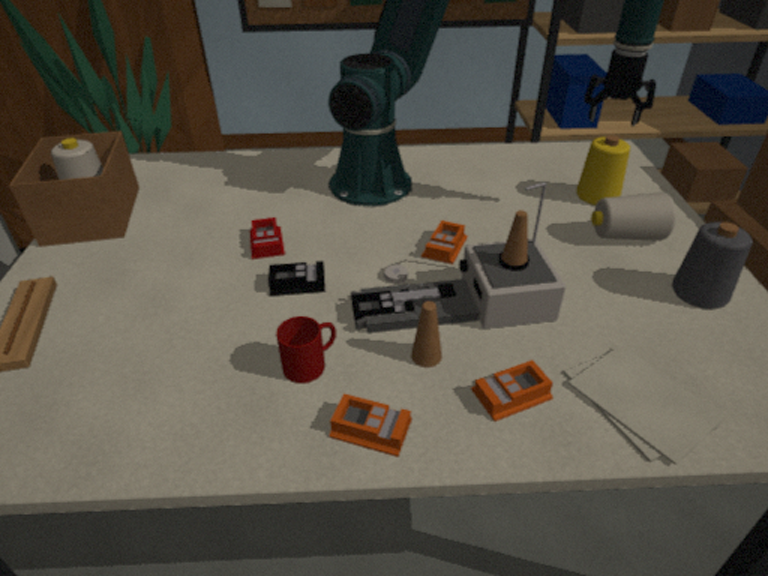

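Top view (1.5× pixels): the candidates are the black pack in the bay (385,296), the fresh black pack on the table (471,355) with its pale notch to the left, the orange packs (275,186), (398,162), (291,413), and a red one (516,441). I choose the two black ones. The mug is at (460,222), the cone at (342,230) and the tape at (358,358). The bay mouth is at about (410,297), opening to the right (-y). Next is a close crop.

Run:
```python
from h import *
import pickle
cs=pickle.load(open("c0.pkl","rb")); c=cs["top"]
save(c,"crop",(180,160,350,260),4.7)
for n,u,v,z in[("mouth",410,297,0.0),("pad",309,299,.047),("oldctr",385,296,.034),("fresh",471,355,.034),("mug",460,222,.095),("mugfoot",455,235,0),("cone",340,243,0),("tape",358,358,.016)]:
    print(n,px2w(c,u/1.5,v/1.5,z).round(3))
g=c["frame"].astype(int)
m=((g.max(2)<60)).astype(np.uint8)
sub=np.zeros_like(m); sub[215:260,285:345]=m[215:260,285:345]
sub=cv2.morphologyEx(sub,cv2.MORPH_CLOSE,np.ones((15,15)))
k=max(cv2.findContours(sub,0,2)[0],key=cv2.contourArea)
print(cv2.minAreaRect(k))
```

```text
mouth [ 0.553 -0.051  0.   ]
pad [0.534 0.146 0.047]
oldctr [ 0.547 -0.     0.034]
fresh [ 0.437 -0.17   0.034]
mug [ 0.685 -0.139  0.095]
mugfoot [ 0.687 -0.142  0.   ]
cone [0.661 0.095 0.   ]
tape [0.426 0.048 0.016]
((314.1188659667969, 236.7339630126953), (25.71483612060547, 41.439109802246094), 87.51044464111328)
```

View pics/crop.png

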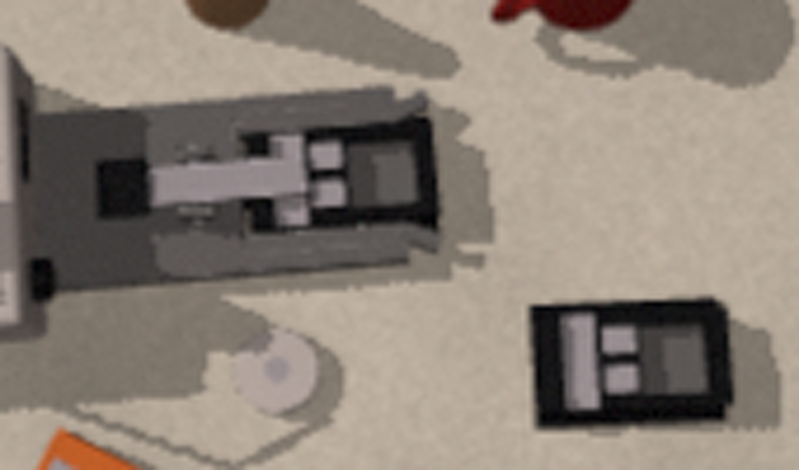

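The crop confirms it: the old pack is in the bay, with its pocket at (381,175) and the rocker to the left ending in the pad at (123,188). The fresh pack at (630,362) has its notch on the left (+y), so it already faces the bay. Next I move above the bay for a closer look.

```bash
cat >> h.py <<'E'
def go(x,y,z,yaw=0.):
    """tool-axis shift (mm) and turn to reach TCP x,y,z with tool y axis at world angle yaw"""
    s=status.observe(); m=R.from_quat(s["eef_rot"]).as_matrix()
    d=m.T@(np.array([x,y,z])-s["eef_pos"])*1000
    t=-(yaw-np.arctan2(m[1,1],m[0,1])); t=(t+np.pi)%(2*np.pi)-np.pi
    print("go",d.round(1),"turn",round(t,3))
E
python3 - <<'E'
from h import *
go(.545,.04,.27,0)
E
```

```text
go [-508.5 -399.3  -38.9] turn 1.269
```

Call:
step_arm(
  moves="-30 -25 -40 0.13 0; -70 -55 -40 0.26 0; -110 -86 -40 0.39 0; -150 -118 -40 0.52 0; -190 -149 -40 0.65 0; -230 -181 -40 0.78 0; -270 -212 -40 0.9 0; -310 -243 -40 1.03 0; -350 -275 -40 1.16 0; -390 -306 -40 1.27 0",
)

```text
time_s: 1.1
eef_pos: [0.454, 0.1718, 0.2711]
eef_rot: [0.709, 0.705, -0.0, -0.0]
contact_force: [1.1, 1.1, 0.2]
gripper_width: -0.0001
gripper_force: 0.0
```

Run:
```python
from h import *
print(status.observe()["eef_pos"])
go(.545,.04,.27,0)
```

```text
[0.45395165 0.17182118 0.27113259]
go [-131.3   91.9    1.1] turn -0.006
```

Call:
step_arm(
  moves="-30 22 0 0 0; -65 45 0 0 0; -100 70 0 0 0; -131 92 0 0 0; -131 92 0 0 0; -131 92 0 0 0; -131 92 0 0 0; -131 92 0 0 0; -131 92 0 0 0; -131 92 0 0 0",
)

```text
time_s: 2.1
eef_pos: [0.545, 0.0434, 0.2715]
eef_rot: [0.707, 0.707, 0.0, 0.0]
contact_force: [-0.2, 0.7, 0.7]
gripper_width: -0.0001
gripper_force: 0.0
```

Run:
```python
from h import *
import pickle
c=cap("wrist"); save(c,"w1",s=1.5); pickle.dump(c,open("w1.pkl","wb")); print(c["o"],c["M"].round(2).tolist(),c["f"])
for p in([.55,-.05,0],[.535,.146,.047]): print(w2px(c,p))
```

```text
[0.54359724 0.11217597 0.41480247] [[1.0, 0.0, 0.0], [-0.0, 0.96, 0.27], [0.0, -0.27, 0.96]] 322.34400496085556
(np.float64(253.93048907867637), np.float64(220.37001873874416))
(np.float64(240.97024542825045), np.float64(64.92868164591833))
```

View pics/w1.png

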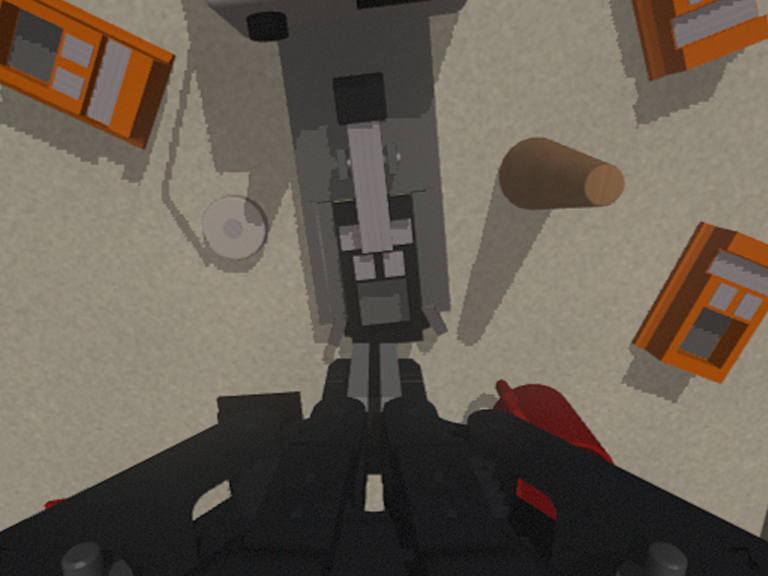

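Wrist view (1.5× pixels): the pad top is centred at (360,98), the old pack's top runs from rear corners (345,341)/(421,338) up to (333,205), its pocket floor is near (383,305), and the cone and mug are off to the right.

Run:
```python
from h import *
import pickle
c=pickle.load(open("w1.pkl","rb"))
for n,u,v,z in[("pad",360,98,.047),("padFL",338,124,.047),("padFR",386,120,.047),("padBL",334,76,.047),("padBR",383,73,.047),("rearL",345,341,.034),("rearR",421,338,.034),("frontL",333,205,.034),("baseL",282,40,.026),("baseL2",313,310,.026),("baseR",429,12,.026),("baseR2",450,308,.026),("pocketfloor",384,305,.016)]:
    print(n,px2w(c,u/1.5,v/1.5,z).round(4))
```

```text
pad [0.534  0.1456 0.047 ]
padFL [0.5179 0.128  0.047 ]
padFR [0.5526 0.1307 0.047 ]
padBL [0.5158 0.1602 0.047 ]
padBR [0.5503 0.1621 0.047 ]
rearL [ 0.5191 -0.0461  0.034 ]
rearR [ 0.5834 -0.0435  0.034 ]
frontL [0.5118 0.0683 0.034 ]
baseL [0.4768 0.1873 0.026 ]
baseL2 [ 0.4919 -0.0211  0.026 ]
baseR [0.5837 0.2055 0.026 ]
baseR2 [ 0.6081 -0.0195  0.026 ]
pocketfloor [ 0.5524 -0.02    0.016 ]
```

Run:
```python
from h import *
go(.534,.1455,.06,.09)
```

```text
go [102.2 -11.1 211.4] turn -0.09
```

Call:
step_arm(
  moves="35 -4 40 -0.03 0; 70 -8 70 -0.06 0; 102 -11 100 -0.09 0; 102 -11 130 -0.09 0; 102 -11 160 -0.09 0; 102 -11 185 -0.09 0; 102 -11 200 -0.09 0; 102 -11 205 -0.09 0; 102 -11 208 -0.09 0; 102 -11 208 -0.09 0",
)

```text
time_s: 3.15
eef_pos: [0.5349, 0.1448, 0.0637]
eef_rot: [0.675, 0.738, 0.0, 0.0]
contact_force: [0.7, -0.1, -0.2]
gripper_width: -0.0001
gripper_force: 0.0
```

Run:
```python
from h import *
go(.534,.1455,.037,.09)
```

```text
go [ 0.8 -0.8 26.7] turn -0.001
```

Call:
step_arm(
  moves="0 0 8 0 0; 0 0 15 0 0; 0 0 18 0 0; 0 0 21 0 0; 0 0 23 0 0; 0 0 25 0 0; 0 0 26 0 0; 0 0 26 0 0; 0 0 26 0 0; 0 0 26 0 0",
)

```text
time_s: 4.15
eef_pos: [0.5348, 0.1465, 0.0392]
eef_rot: [0.675, 0.738, 0.001, -0.0]
contact_force: [-5.8, 7.2, 19.7]
gripper_width: 0.0003
gripper_force: 10.2
```

Run:
```python
from h import *
import pickle
c=cap("top"); save(c,"t2",(180,160,350,260),4.7); pickle.dump(c,open("t2.pkl","wb"))
```

```text
(no output)
```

View pics/t2.png

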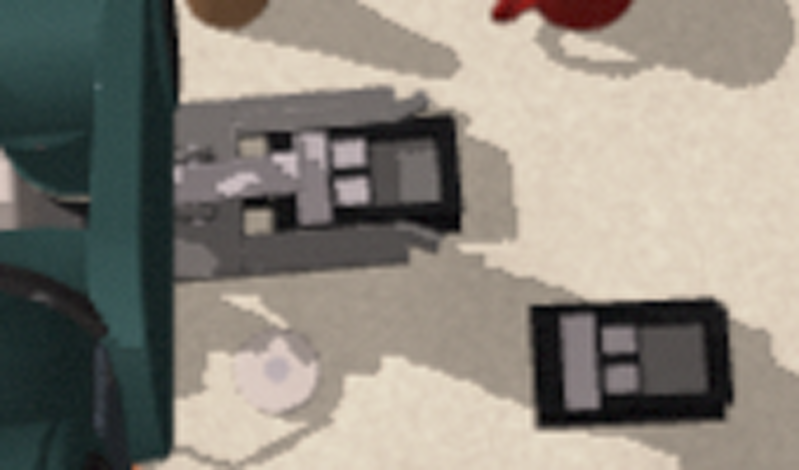

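The pack has popped out about 14 mm: its rear edge moved from 437 to 460 in the crop. I'll release the pad and go over the pocket.

Run:
```python
from h import *
go(.5495,-.0276,.08,.09)
```

```text
go [-174.6   -0.6  -41.3] turn -0.002
```

Call:
step_arm(
  moves="0 0 -20 0 0; 0 0 -50 0 0; -20 0 -60 0 0; -55 0 -60 0 0; -90 0 -60 0 0; -125 0 -60 0 0; -155 0 -60 0 0; -174 0 -55 0 0; -174 0 -50 0 0; -174 0 -45 0 0",
)

```text
time_s: 5.2
eef_pos: [0.5496, -0.0286, 0.0819]
eef_rot: [0.675, 0.737, -0.0, -0.0]
contact_force: [1.2, 1.1, 0.2]
gripper_width: 0.0
gripper_force: 0.0
```

Run:
```python
from h import *
c=cap("top"); save(c,"t3",(180,160,350,260),4.7)
go(.5495,-.0276,.022,.09)
```

```text
go [ 0.3  0.7 59. ] turn -0.001
```

View pics/t3.png

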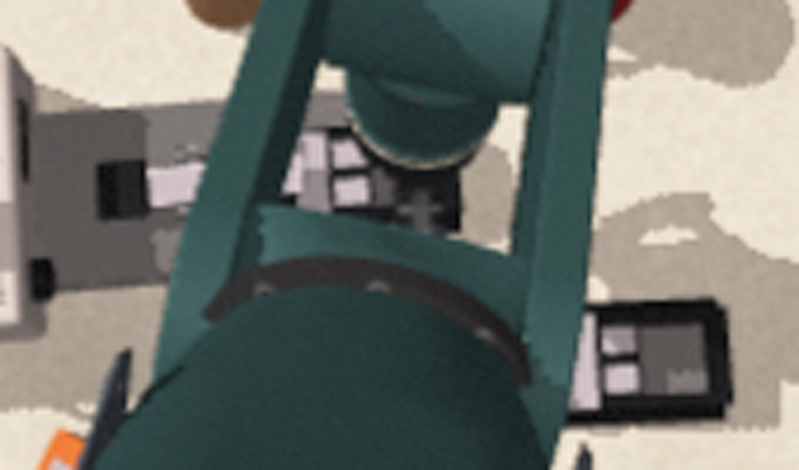

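The arm hides the gripper, but the pack's rear edge is still at 460, so it stayed popped. Lowering into the pocket.

Call:
step_arm(
  moves="0 1 15 0 0; 0 1 28 0 0; 0 1 38 0 0; 0 1 44 0 0; 0 1 49 0 0; 0 1 53 0 0; 0 1 56 0 0; 0 1 58 0 0; 0 1 58 0 0; 0 1 58 0 0",
)

```text
time_s: 6.25
eef_pos: [0.5511, -0.0287, 0.0245]
eef_rot: [0.675, 0.738, 0.0, 0.0]
contact_force: [-0.1, -0.8, 0.7]
gripper_width: -0.0002
gripper_force: 0.0
```

Call:
step_arm(
  moves="-8 0 0 0 0; -20 0 0 0 0; -38 0 0 0 0; -58 0 0 0 0; -80 0 0 0 0; -105 0 0 0 0; -130 0 0 0 0; -155 0 0 0 0; -180 0 0 0 0; -200 0 0 0 0",
)

```text
time_s: 7.25
eef_pos: [0.5686, -0.2297, 0.0245]
eef_rot: [0.675, 0.738, 0.0, 0.0]
contact_force: [0.1, 2.8, 1.0]
gripper_width: 0.0
gripper_force: 1.4
```

Call:
step_arm(
  moves="-20 0 0 0 0; -40 0 0 0 0; -60 0 0 0 0; -80 0 0 0 0; -100 0 0 0 0; -120 0 0 0 0; -135 0 0 0 0; -145 0 0 0 0; -145 0 0 0 0; -145 0 0 0 0",
)

```text
time_s: 8.25
eef_pos: [0.5815, -0.3725, 0.0241]
eef_rot: [0.675, 0.738, -0.0, 0.0]
contact_force: [0.5, -0.5, 0.7]
gripper_width: 0.0
gripper_force: 0.0
```

Call:
step_arm(
  moves="0 0 -10 0 0; 0 0 -30 0 0; 0 0 -60 0 0; 0 0 -100 0 0; 0 0 -140 0 0; 30 -30 -170 0 0; 60 -60 -170 0 20; 90 -90 -170 0 40; 90 -100 -170 0 70; 90 -100 -170 0 100",
)

```text
time_s: 9.25
eef_pos: [0.4727, -0.2905, 0.1952]
eef_rot: [0.675, 0.738, -0.0, 0.0]
contact_force: [1.2, 0.2, 0.8]
gripper_width: 0.0584
gripper_force: 0.0
```

Run:
```python
from h import *
import pickle
c=cap("wrist"); d=cap("top"); pickle.dump((c,d),open("w4.pkl","wb"))
cv2.imwrite("pics/w4.png",cv2.resize(np.vstack([c["frame"],d["frame"][150:300]])[:,:,::-1],None,fx=1.1,fy=1.1))
```

```text
(no output)
```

View pics/w4.png

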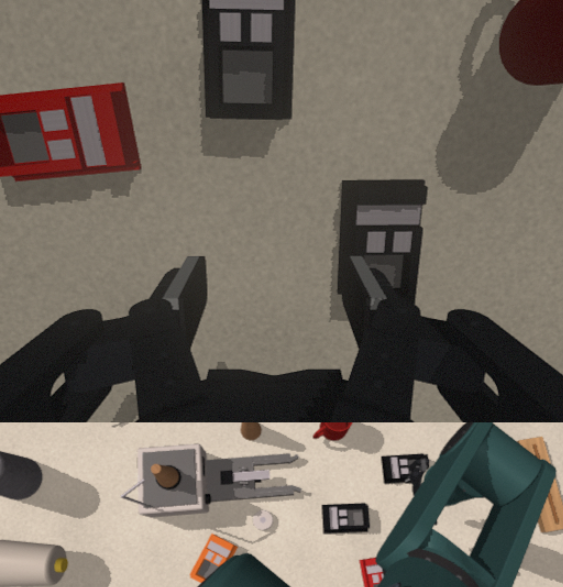

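The old pack lies flat, well out at (380,240) in the stitched picture, and the bay is empty. The fresh pack's rear corners are at (205,118)/(292,118), so it is nearly parallel to the tool already. I'll measure it from the mask.

Run:
```python
from h import *
import pickle
c,d=pickle.load(open("w4.pkl","rb"))
for n,u,v in[("rL",205,118),("rR",292,118),("fL",204,5),("fR",296,5)]: print(n,px2w(c,u/1.1,v/1.1,.034).round(4), px2w(c,u/1.1,v/1.1,.0).round(4))
c0=pickle.load(open("c0.pkl","rb"))["top"]
for n,u,v in[("fL?",530,305),("rT",718,298),("rB",730,415),("fB",538,427)]: print(n,px2w(c0,180+u/4.7,160+v/4.7,.034).round(4))
for n,u,v in[("nT",578,313),("nB",584,409)]: print(n,px2w(c0,180+u/4.7,160+v/4.7,.026).round(4))
# pale notch/pads in wrist: pocket floor
g=c["frame"]; m=(g.max(2)<75).astype(np.uint8); m[:, :170]=0; m[:,280:]=0; m[125:]=0
m=cv2.morphologyEx(m,cv2.MORPH_CLOSE,np.ones((9,9)))
k=max(cv2.findContours(m,0,2)[0],key=cv2.contourArea); print(cv2.minAreaRect(k), cv2.boundingRect(k))
go(.45,-.215,.195,.07)
```

```text
rL [ 0.4086 -0.2354  0.034 ] [ 0.4023 -0.2369  0.    ]
rR [ 0.4808 -0.2291  0.034 ] [ 0.4826 -0.2299  0.    ]
fL [ 0.405  -0.1513  0.034 ] [ 0.3982 -0.1434  0.    ]
fR [ 0.4753 -0.1451  0.034 ] [ 0.4765 -0.1365  0.    ]
fL? [ 0.4695 -0.1079  0.034 ]
rT [ 0.4774 -0.2249  0.034 ]
rB [ 0.4056 -0.2317  0.034 ]
fB [ 0.395  -0.1137  0.034 ]
nT [ 0.4663 -0.1388  0.026 ]
nB [ 0.4071 -0.1429  0.026 ]
((225.0, 54.0), (108.0, 84.0), 90.0) (183, 0, 85, 109)
go [ 79.2 -18.3   0. ] turn 0.019
```

Run:
```python
from h import *
go(.4415,-.2085,.011,.07)
```

```text
go [ 86.8 -26.5 184. ] turn 0.019
```

Call:
step_arm(
  moves="30 -10 0 0.02 100; 60 -20 10 0.02 100; 87 -26 30 0.02 100; 87 -26 60 0.02 100; 87 -26 90 0.02 100; 87 -26 110 0.02 100; 87 -26 120 0.02 100; 87 -26 120 0.02 100; 87 -26 120 0.02 100; 87 -26 120 0.02 100",
)

```text
time_s: 10.35
eef_pos: [0.4415, -0.2079, 0.0753]
eef_rot: [0.682, 0.731, 0.0, 0.001]
contact_force: [0.8, -0.7, -0.9]
gripper_width: 0.0851
gripper_force: 0.0
```

Run:
```python
from h import *
import pickle
c=cap("wrist"); save(c,"w5",s=1.5); pickle.dump(c,open("w5.pkl","wb"))
go(.4415,-.2085,.011,.07); print(c["o"])
```

```text
go [-0.6 -0.  64.4] turn -0.001
[ 0.43508393 -0.13907789  0.21853591]
```

View pics/w5.png

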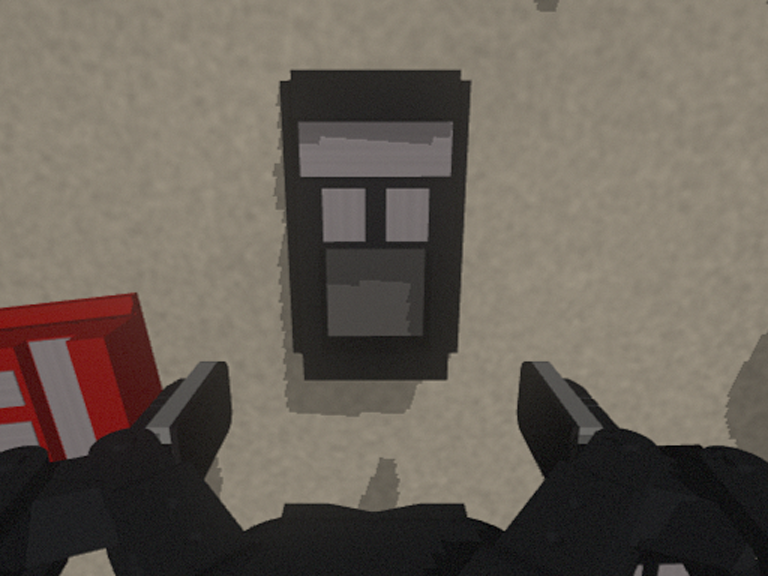

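The fresh pack is centred between the fingers (column 375) and square to the tool, notch forward. I'll check the clearance of the rear edge and the red pack's corner at (163,405).

Run:
```python
from h import *
import pickle
c=pickle.load(open("w5.pkl","rb")); s=status.observe(); m=R.from_quat(s["eef_rot"]).as_matrix()
for n,u,v,z in[("rear top",376,380,.034),("front top",376,70,.034),("red corner",163,405,.006),("red cornertop",137,293,.034),("notch front",375,122,.034),("rearfloor",375,336,.016)]:
    p=px2w(c,u/1.5,v/1.5,z); print(n,p.round(4),(m.T@(p-s["eef_pos"])*1000).round(1))
```

```text
rear top [ 0.4427 -0.2335  0.034 ] [-25.6  -0.5  41.4]
front top [ 0.4345 -0.1133  0.034 ] [94.8 -0.4 41.2]
red corner [ 0.3403 -0.2682  0.006 ] [ -53.2 -105.2   69.2]
red cornertop [ 0.345  -0.2016  0.034 ] [ 12.9 -95.8  41.2]
notch front [ 0.4353 -0.1307  0.034 ] [77.4 -0.8 41.2]
rearfloor [ 0.4415 -0.2209  0.016 ] [-13.1  -0.9  59.4]
```

Call:
step_arm(
  moves="0 -0.5 15 0 100; 0 -0.5 30 0 100; 0 -0.5 44 0 100; 0 -0.5 54 0 100; 0 -0.5 60 0 100; 0 -0.5 64 0 100; 0 -0.5 64 0 60; 0 -0.5 64 0 40; 0 -0.5 64 0 40; 0 -0.5 64 0 40",
  newtons=50,
)

```text
time_s: 11.4
eef_pos: [0.4405, -0.2075, 0.011]
eef_rot: [0.682, 0.731, 0.0, 0.001]
contact_force: [1.4, 1.3, 5.8]
gripper_width: 0.0588
gripper_force: 54.7
```

Run:
```python
from h import *
go(.5606,-.1511,.012,.09)
```

```text
go [ 48.  123.7  -0.8] turn -0.021
```

Call:
step_arm(
  moves="0 10 -1 0 40; 5 30 -1 0 40; 10 50 -1 0 40; 15 70 -1 -0.01 40; 20 90 -1 -0.02 40; 30 110 -1 -0.02 40; 40 124 -1 -0.02 40; 48 124 -1 -0.02 40; 48 124 -1 -0.02 40; 48 124 -1 -0.02 40",
)

```text
time_s: 12.4
eef_pos: [0.559, -0.1503, 0.0112]
eef_rot: [0.675, 0.738, -0.0, -0.001]
contact_force: [-0.7, 0.9, -1.7]
gripper_width: 0.0586
gripper_force: 54.3
```

Run:
```python
from h import *
import pickle
c=cap("wrist"); save(c,"w6",s=1.5); pickle.dump(c,open("w6.pkl","wb"))
```

```text
(no output)
```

View pics/w6.png

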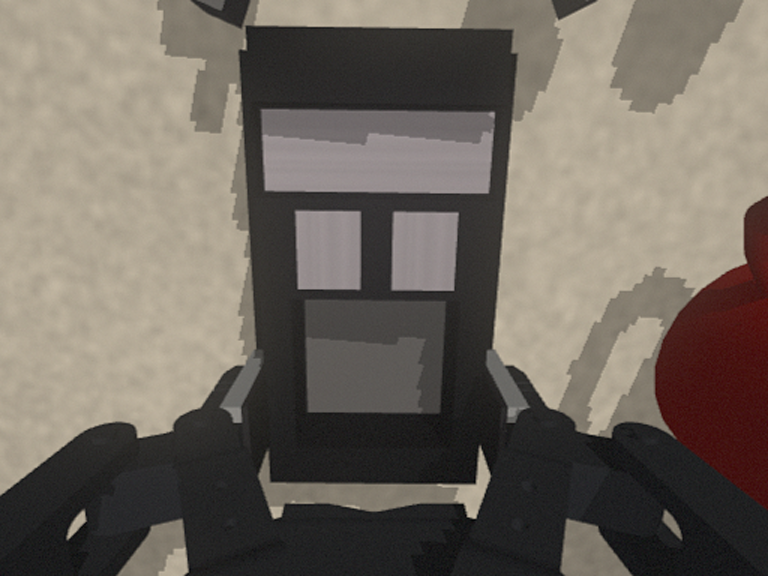

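The pack is held square, front edge (248..513, 30). The bay's flared rail tips are just in view at about (243,25) and (556,19). Comparing their midpoints.

Run:
```python
from h import *
import pickle
c=pickle.load(open("w6.pkl","rb")); s=status.observe(); m=R.from_quat(s["eef_rot"]).as_matrix()
for n,u,v,z in[("tipL",243,25,.026),("tipR",556,19,.026),("tipL0",243,25,.006),("tipR0",556,19,.006),("fL",247,28,.034),("fR",513,31,.034),("rL",271,482,.034),("rR",475,482,.034),("mug",657,370,.05)]:
    p=px2w(c,u/1.5,v/1.5,z); print(n,p.round(4),(m.T@(p-s["eef_pos"])*1000).round(1))
p=np.array([.5512,-.0465,0]);print((m.T@(p-s["eef_pos"])*1000).round(1))
```

```text
tipL [ 0.5178 -0.0565  0.026 ] [ 97.3 -32.7 -14.7]
tipR [ 0.5924 -0.0487  0.026 ] [ 98.5  42.3 -14.8]
tipL0 [ 0.5125 -0.0526  0.006 ] [101.7 -37.5   5.3]
tipR0 [ 0.5987 -0.0435  0.006 ] [103.1  49.1   5.2]
fL [ 0.5208 -0.0586  0.034 ] [ 95.  -29.8 -22.7]
fR [ 0.5806 -0.054   0.034 ] [ 94.2  30.1 -22.8]
rL [ 0.5298 -0.1786  0.034 ] [-25.4 -31.6 -22.8]
rR [ 0.5894 -0.1733  0.034 ] [-25.4  28.2 -22.9]
mug [ 0.6227 -0.1265  0.05  ] [ 18.3  65.6 -38.9]
[104.3   1.5  11.2]
```

Call:
step_arm(
  moves="2 2 0 0 40; 5 3 0 0 40; 8 3 0 0 40; 11 3 0 0 40; 14 3 0 0 40; 17 3 0 0 40; 20 3 0 0 40; 20 3 0 0 40; 20 3 0 0 40; 20 3 0 0 40",
)

```text
time_s: 13.45
eef_pos: [0.5615, -0.1306, 0.0113]
eef_rot: [0.675, 0.738, -0.0, 0.0]
contact_force: [0.8, -0.3, -1.6]
gripper_width: 0.0586
gripper_force: 54.3
```

Run:
```python
from h import *
c=cap("top"); d=cap("wrist")
a=cv2.resize(c["frame"][170:250,235:345],None,fx=6,fy=6,interpolation=2)[:290]; b=cv2.resize(d["frame"][:180],None,fx=1.29,fy=1.29)
b=b[:,:660]; cv2.imwrite("pics/m7.png",np.vstack([a[:,:b.shape[1]],b])[:,:,::-1])
```

```text
(no output)
```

View pics/m7.png

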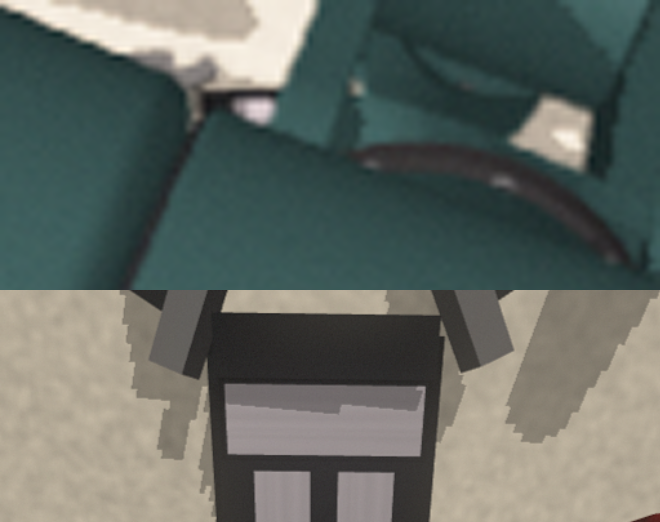

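The lower half shows the pack front (215..440, 314) inside the flare tips at (184,370)/(480,365). It sits about 1 mm left of centre, so I'll shift 1 mm and slide in.

Call:
step_arm(
  moves="3 1 0 0 40; 7 1 0 0 40; 11 1 0 0 40; 15 1 0 0 40; 19 1 0 0 40; 23 1 0 0 40; 27 1 0 0 40; 30 1 0 0 40; 33 1 0 0 40; 35 1 0 0 40",
)

```text
time_s: 14.55
eef_pos: [0.5593, -0.0953, 0.0113]
eef_rot: [0.675, 0.738, -0.0, -0.0]
contact_force: [-0.4, -0.3, -3.7]
gripper_width: 0.0588
gripper_force: 54.2
```

Call:
step_arm(
  moves="3 0 0 0 40; 6 0 0 0 40; 9 0 0 0 40; 12 0 0 0 40; 15 0 0 0 40; 18 0 0 0 40; 21 0 0 0 40; 23 0 0 0 40; 24 0 0 0 40; 24 0 0 0 40",
)

```text
time_s: 15.55
eef_pos: [0.5572, -0.0715, 0.0113]
eef_rot: [0.675, 0.738, -0.0, 0.0]
contact_force: [-0.3, 0.8, -2.4]
gripper_width: 0.059
gripper_force: 54.2
```

Call:
step_arm(
  moves="0 0 0 0 85; 0 0 0 0 85; 0 0 -5 0 85; 0 0 -30 0 85; 0 0 -60 0 85; -20 0 -70 0 40; -45 0 -70 0 0; -65 0 -65 0 0; -65 0 -60 0 0; -65 0 -50 0 0",
)

```text
time_s: 16.55
eef_pos: [0.5635, -0.1367, 0.0617]
eef_rot: [0.675, 0.737, 0.0, 0.001]
contact_force: [0.1, 0.2, 0.1]
gripper_width: 0.0004
gripper_force: 0.0
```

Run:
```python
from h import *
import pickle
c=cap("wrist"); save(c,"w8",s=1.5); pickle.dump(c,open("w8.pkl","wb"))
```

```text
(no output)
```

View pics/w8.png

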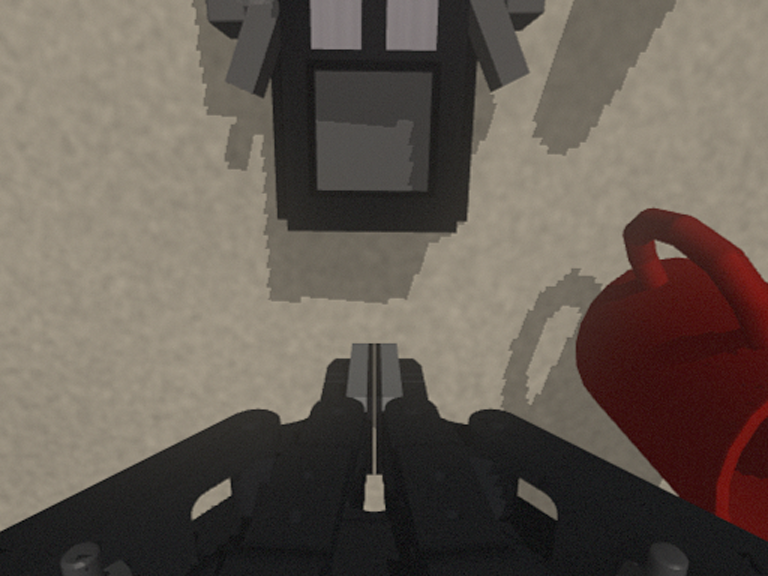

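The pack sits straight between the rails, rear edge at (373,230), in line with the fingers (374). Lowering behind it and pushing.

Call:
step_arm(
  moves="0 0 15 0 0; 0 0 30 0 0; 0 0 42 0 0; 0 0 47 0 0; 10 0 47 0 0; 20 0 47 0 0; 27 0 47 0 0; 32 0 47 0 0; 37 0 47 0 0; 42 0 47 0 0",
)

```text
time_s: 17.6
eef_pos: [0.56, -0.0947, 0.0149]
eef_rot: [0.675, 0.738, 0.0, 0.001]
contact_force: [0.8, -4.0, 1.7]
gripper_width: -0.0003
gripper_force: 1.5
```

Call:
step_arm(
  moves="4 0 0 0 0; 8 0 0 0 0; 12 0 0 0 0; 16 0 0 0 0; 20 0 0 0 0; 24 0 0 0 0; 27 0 0 0 0; 30 0 0 0 0; 32 0 0 0 0; 32 0 0 0 0",
)

```text
time_s: 18.6
eef_pos: [0.5585, -0.0649, 0.015]
eef_rot: [0.675, 0.738, -0.0, 0.003]
contact_force: [1.4, -10.3, -0.3]
gripper_width: -0.0001
gripper_force: 5.2
```

Call:
step_arm(
  moves="1 0 0 0 0; 2 0 0 0 0; 3 0 0 0 0; 4 0 0 0 0; 5 0 0 0 0; 6 0 0 0 0; 7 0 0 0 0; 8 0 0 0 0; 8 0 0 0 0; 8 0 0 0 0",
)

```text
time_s: 19.6
eef_pos: [0.5575, -0.0565, 0.0149]
eef_rot: [0.675, 0.738, 0.0, 0.002]
contact_force: [1.6, -8.2, 0.7]
gripper_width: 0.0001
gripper_force: 4.4
```

Call:
step_arm(
  moves="1 0 0 0 0; 2 0 0 0 0; 3 0 0 0 0; 4 0 0 0 0; 4 0 0 0 0; 4 0 0 0 0; 4 0 0 0 0; 4 0 0 0 0; 4 0 0 0 0; 4 0 0 0 0",
)

```text
time_s: 20.6
eef_pos: [0.5587, -0.0548, 0.0153]
eef_rot: [0.674, 0.738, -0.0, 0.004]
contact_force: [2.0, -18.3, -0.1]
gripper_width: 0.0
gripper_force: 9.2
```

Call:
step_arm(
  moves="1 0 0 0 0; 2 0 0 0 0; 3 0 0 0 0; 3 0 0 0 0; 3 0 0 0 0; 3 0 0 0 0; 3 0 0 0 0; 3 0 0 0 0; 3 0 0 0 0; 3 0 0 0 0",
)

```text
time_s: 21.6
eef_pos: [0.5588, -0.0547, 0.0155]
eef_rot: [0.674, 0.739, -0.001, 0.006]
contact_force: [0.9, -31.1, 0.1]
gripper_width: 0.0002
gripper_force: 15.6
```

It's on a hard stop where I expected the end block. Backing off to check the lock.

Call:
step_arm(
  moves="0 0 0 0 0; -10 0 0 0 0; -30 0 0 0 0; -50 0 0 0 0; -60 0 -20 0 0; -60 0 -50 0 0; -60 0 -90 0 0; -60 0 -130 0 0; -60 0 -170 0 0; -60 0 -200 0 0",
)

```text
time_s: 22.6
eef_pos: [0.5607, -0.1071, 0.2169]
eef_rot: [0.675, 0.738, 0.001, 0.001]
contact_force: [-0.0, -0.7, -0.5]
gripper_width: -0.0
gripper_force: 0.0
```

Run:
```python
from h import *
import pickle
c=cap("wrist"); save(c,"w9",s=1.5); pickle.dump(c,open("w9.pkl","wb")); s=status.observe(); print(s["eef_pos"],s["contact_force"])
t=cap("top"); pickle.dump(t,open("t9.pkl","wb"))
```

```text
[ 0.56323491 -0.10787118  0.22140482] [ 2.33525912 -0.71509541  2.59451568]
```

View pics/w9.png

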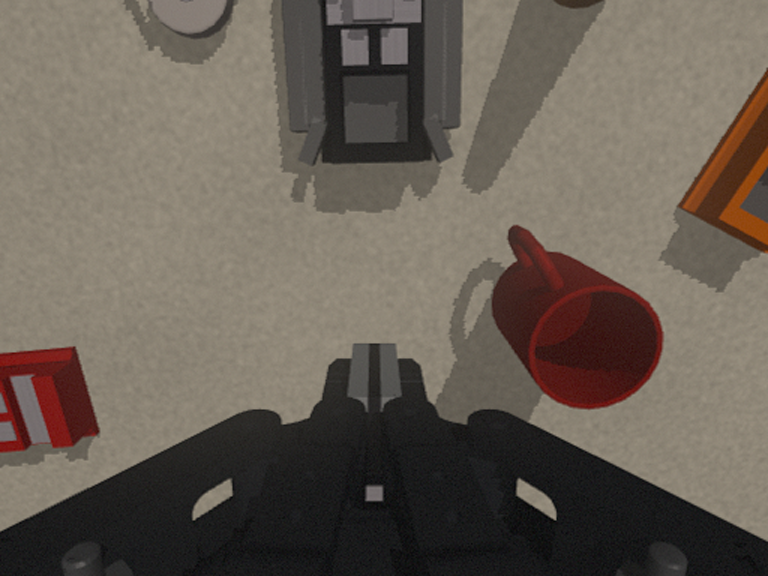

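The fresh pack's rear edge at (322..430, 161) is flush with the flare tips, as the old pack's was at the start. The tape and mug are undisturbed. I'll compare the numbers with the initial image.

Run:
```python
from h import *
import pickle
c=pickle.load(open("w9.pkl","rb"))
print(px2w(c,376/1.5,161/1.5,.034).round(4), px2w(c,376/1.5,108/1.5,.016).round(4))
a=pickle.load(open("c0.pkl","rb"))["top"]["frame"]; b=pickle.load(open("t9.pkl","rb"))["frame"]
v=[cv2.resize(f[175:225,190:300],None,fx=6,fy=6,interpolation=2) for f in(a,b)]
cv2.imwrite("pics/cmp.png",np.vstack(v)[:,:,::-1])
```

```text
[ 0.5558 -0.0474  0.034 ] [ 0.5529 -0.0136  0.016 ]
```

View pics/cmp.png

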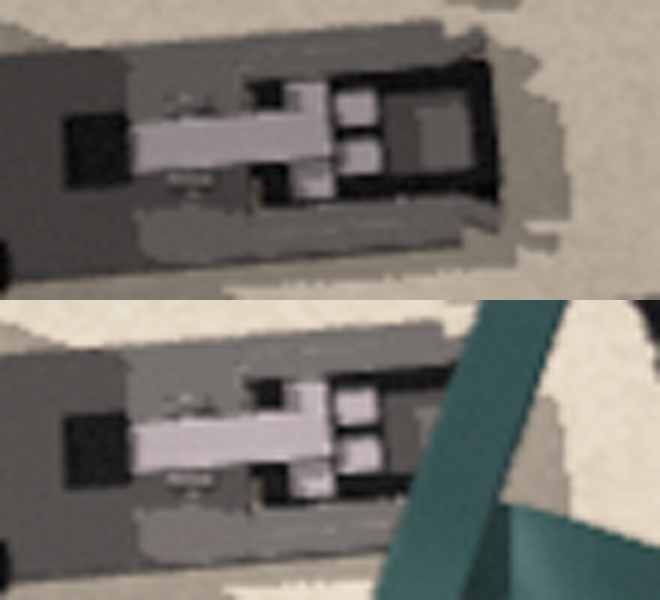

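Before and after match: pack, tooth and pad are all in the locked position. The old pack is flat, and the arm is clear and touching nothing.

```bash
python3 -c "
from rig import job; print(job.close_job())"
```

```text
the job is handed in; nothing more can be done
None
```

The job is handed in at about 23 s of the 70 s allowed: the spent pack lies flat well clear of the bay, and the fresh pack is locked in front end first, matching the old pack's starting position in the images. I saw no bystander disturbed, though I didn't measure them afterwards, and the rig returned no verdict.

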